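Park the laser key: snap its hook onto the ring bolt

TASK

Take the big snap hook that carries the laser key out of its slot in the white caddy and push its sprung gate against the ring bolt on the front of the laser power unit until the ring has passed inside and the gate has flicked shut behind it. Then tug the hook straight back, gently but firmly enough that the ring bears on the inside of the shut gate, and let it hang upright from the ring by its crook, released and at rest. Never force the hook against the ring, do not drop it, and leave everything else on the table where it stands.

Things in the scene. Friction and masses are not known exactly. Their poses are not given: they have to be found in the camera images.
- hook: Big steel snap hook, about 0.18 kg, standing upright in the caddy slot; flat in its own x-z plane. Origin: centre of the handle's foot; z up the handle, x from handle to gate. Black rubber handle: x -18 to 14, y -10 to 10, z 0 to 80 mm. Bottom arm: x 14 to 54, 10 thick in y, z 0 to 9. Key fixed under it at x 20 to 40, down to z -36. Top of the hook: z 102.
- hook_grip (a point): Point in the hook's handle at x -2, y 0, z 60 mm of the hook frame; the handle (flat sides, 20 mm thick in y, 32 mm wide in x) is well gripped here across y from above, clear of where the ring's bar comes (x 17 and beyond).
- hook_crook (a point): Point inside the hook at x 20, y 0, z 90 mm of the hook frame, under the crook of the top arm (9 mm round bar, runs from the top of the handle over the crook to x 48 and down to the nose). The centre of the ring's bar lies here when the hook hangs. Its weight is balanced about here: let go, it hangs nearly upright, but swings for a while if let go leaning.
- hook_nose (a point): Lower end of the rigid nose, x 48, y 0, z 55 mm of the hook frame; the gate shuts just below it. The ring's bar (centre) should meet the gate at z 46 to 51. Above 52 it strikes the nose. Below 45 the gate jams between bar and handle: draw back and try again with the bar higher. Free width inside, gate to handle: 30 mm.
- gate (a joint): Sprung gate: 7 mm round bar, hinged at x 48, z 8 mm of the hook frame, free end at z 53.5. 0 = shut, upright, on a stop (cannot open outwards); positive = swung in towards the handle, rad, at most 0.85. To push it in at its upper end takes 3 to 4 N at first, then 5 to 6 N; at 0.5 to 0.65 rad, some 22 to 28 mm in, the bar bears down on its end (up to 13 N), slips past, and it flicks back to 0.
- console: Laser power unit, a white box 200 deep (x) by 320 wide (y) by 115 mm high with a grey front panel (display, knobs, red stop button); a steel plate 44 mm wide, bolted to the middle of the front, stands up to 172 mm. Fixed. Origin: centre of its underside; the front looks along its -x.
- ring_root (a point): Point on the power unit's front (its x -105, y 0, z 150 mm; same axes) where the ring bolt comes out of the steel plate. The bolt carries a rigid steel ring lying level at this height, centred on the line from here along -x: 6 mm round bar, 40 mm inside, 52 mm outside diameter. The front bar's centreline is 57 to 93 mm out along -x: how deep it is screwed in is not measured: look or feel.
- caddy: White caddy, 110 (x) by 160 (y) by 66 mm high, fixed. Origin: centre of its underside. The hook stands in a slot along x, 24 mm wide, centred at y -40 mm, on a floor 42 mm high, so the handle stands 56 mm above the rim; 1 to 3 mm of play; the key hangs in a pit in that floor. A pocket at y 41 mm holds an occluder.
- occluder: Black paddle occluder, 142 mm tall, a 60 mm disc on a handle, standing in the caddy's other pocket, its top 162 mm above the table. Origin at the foot. Bystander.
- armrest: Wooden elbow rest, an upright cylinder of 86 mm diameter, 135 mm high. Origin under its centre. Bystander.
- spray: Clear bottle, 60 mm diameter, 150 mm high. Origin under its centre. Bystander.
- lenscase: Flat round black lens case, 51 mm diameter, 30 mm high. Origin under its centre. Bystander.
- drops_a: Small white eye-drop bottle, 25 mm diameter, 60 mm high, on the table. Origin under its centre. Bystander.
- drops_b: Same kind of eye-drop bottle, standing in the steel tray. Origin under its centre. Bystander.
- penlight: Aluminium penlight lying on the table, 130 mm long, 15 mm thick. Origin under its middle. Bystander.
- goniolens: Contact lens in a black cone-shaped holder, 38 mm diameter, 26 mm high, in the tray. Origin under its centre. Bystander.
- tray: Shallow steel tray, 170 (x) by 120 (y) by 22 mm high, fixed. Origin under its centre.

How it is judged:
On the way, in this order (a step that is already met when the one before it is completed fails the run):
1. the hook is lifted clear of the caddy's slot (z of hook in the frame of caddy above 0.075 m and contact force between hook and caddy below 0.05 N), for 0.1 s.
2. the ring pushes the gate well open (value of joint gate above 0.35 rad and contact force between hook and console above 1 N), for 0.02 s.
3. the gate has flicked shut and the hook is tugged back so that the ring bears on the inside of the shut gate with more than 3.5 N (value of joint gate below 0.08 rad and contact force between gate_c0 and console above 3.5 N), for 0.1 s.
At the end, for the whole second after the job is handed in: The hook hangs at rest from the ring by its crook: gate shut (below 0.08 rad), the crook point at the height of the ring (-10 to +8 mm) at its front bar (47 to 103 mm out from the ring root, within 20 mm to either side), leaning less than 0.35 rad, its weight borne by the ring (value of joint gate below 0.08 rad and x of hook_crook in the frame of ring_root between -0.103 and -0.047 m and y of hook_crook in the frame of ring_root between -0.02 and 0.02 m and z of hook_crook in the frame of ring_root between -0.01 and 0.008 m and angle between hook's own z axis and vertical below 0.35 rad and contact force between hook and console above 0.5 N and linear speed of hook below 0.03 m/s); the robot touches nothing.
It fails at once if the hook is forced against the ring or the power unit with more than 20 N (contact force between hook and console above 20 N).
It fails at once if the hook is dropped to the table (height (world z) of hook below 0.025 m).
It fails at once if a bystander is moved by more than 30 mm (distance of any of occluder, armrest, spray, lenscase, drops_a, drops_b, penlight, goniolens from where it was at the start of the episode above 0.03 m).
It also fails if it takes over 70 s, if anything falls off the work surface, if the arm or the gripper's body presses on something with over 40 N, if the wrist force passes 120 N, or if a joint passes its speed limit or range.

ROBOT

A 6-joint arm with a two-finger parallel gripper is mounted at the origin on the work surface. World frame = base frame: x ahead of the robot, y to its left, z up, the work surface at z = 0. Lengths are in m, angles in rad, forces in N, time in s.
With the tool pointing down it reaches from about 0.35 to 0.85 m from the base axis. Payload 8.1 kg.
Tool frame: the origin (TCP) lies between the finger pads; the fingertips stand 11 mm ahead of it and the grasp point (between the pads) lies 8 mm behind it; z points along the fingers, y is the line along which they close (so a half turn about z gives the same grasp; the last joint's range is limited). The gripper opens to 93 mm and grips with 3 to 60 N. Pads are 15 mm wide; open, the fingers measure 128 mm over their backs; the gripper's body (75 mm by 188 mm) begins 65 mm behind the grasp point.
Start: joints at [-1.414, 0.13, 1.488, -0, 1.523, -0.085], TCP at [0.144, -0.583, 0.23] pointing down, gripper open.
Joint ranges: [-2.96, 2.96], [-0.89, 2.26], [0.02, 2.5], [-1.34, 4.48], [0, 2.73], [-2.66, 2.66]. Speed limits (rad/s): [2.39, 2.39, 2.79, 3.14, 3.14, 3.14].

INTERFACE

Orientations are given as a rotation vector (axis times angle).
In Python, from cell import * gives the robot as it stands.
- The arm moves only by the tool carry_out, never from a script. Its argument "steps" is a list of rows, each a list of 5 numbers: the shift along the world's x, y, z in cm, then the turn about the world's z in degrees, then the finger opening in cm, from 0 to 9.3. A call has exactly 5 rows; each row is the pose to reach, as a shift and turn from the pose commanded when the call began; what a row does not reach only later rows make up. A row lasts 1/12 s, in which the tool goes at most 41.7 mm and 7.16 degrees, less where a joint would pass 70% of its speed; a pose out of reach is approached as far as the arm can. A call with a gripper value outside its range is refused whole. The fingers move at their own pace and stop on an object; "force" is the grip in N (left out, the last holds). Time passes only in rows, so rows that repeat a pose let the fingers close, or fill a call up. It gives the time, the measured TCP pose, the force, the opening and the grip force at its end, in the units of the state.
- read_state(): the state, without advancing time (a new reading comes with each control period).
- grab_frame(name): name is "side" or "top"; returns (picture, depth): 384x512x3 uint8, red, green, blue; 384x512 float32, m along the optical axis (not along the pixel's ray), 0 where there is no reading.
- calibration(name): a dict with "mtx" (3x3 intrinsics, pixels), "dist" ([k1, k2, p1, p2, k3] as OpenCV has them; the pictures are not rectified), "cam_to_world" (4x4, takes a point from camera to world coordinates). Camera axes: x right, y down, z forward; pixel columns grow to the right and rows downward; lengths in m; the calibration is good to about 2 mm. A picture is of the moment at which its call begins. calibration takes no time and is no camera call.
- close_job(): hands the job in; it is judged then, once.
Trained networks look in the newest picture that a camera, given by its name, has taken for a name from the list of things; names that differ only in an ending like _2 or _b are one class to them, and where a whole thing is asked for, a point or a joint stands for the part that bears it (a point fixed in the world has none). Each returns a list of dicts, best first, with "confidence" (0 to 1); they miss things now and then, are a little off and sometimes report something else, mostly with a low value. They report only what shows in the picture. A call takes as long as a camera call.
- outline_of(name, camera): "mask" (384x512 bool, what is visible of it) and "position" ([column, row] in pixels, amid what is visible of it).
- landmark_of(name, camera): "position" ([column, row] in pixels: a listed point, or the origin of a listed thing).
The state is a dict: "time": time; "qpos": joint angles; "joint_vel": joint speeds; "tau": joint torques, N m; "tool_pos": TCP position; "eef_rot": TCP orientation; "wrist_force": force on the tool from outside, world axes, zero at the start; "wrist_torque": the same for the moment, N m; "opening": opening from 0.0 (shut) to 1.0 (fully open); "finger_force": force on a finger pad.
Only numpy, scipy, OpenCV 4.12 (cv2) and the standard library are available. Lean on these libraries where they do the work, as an engineer would, in place of code of your own. Each camera call takes 0.05 s, during which the arm holds its last target. There are 200 camera calls.

## Working session

There is one attempt and no reset: what is moved stays moved. The work goes in short steps, Python scripts to look and compute and a tool call to move; the robot and the scene stay as the last step left them, time stands still between calls to the robot, and variables do not carry over. Pictures are saved under pics/ and viewed, at most 10 in all, crops included, and the job is handed in when it is done.

Besides the shell and the picture viewer there is one more tool, called after ">>>" as a command line: name --pt "numbers of a row" for each row, then --argument value for the rest. carry_out: Moves the arm, as the interface text tells. Its arguments: {"type":"object","properties":{"steps":{"type":"array","items":{"type":"array","items":{"type":"number"}}},"force":{"type":"number"}},"required":["steps"]}

```bash
mkdir -p pics
cat > h.py <<'E'
from cell import *
import numpy as np, cv2
def ray(cam,px):
    c=calibration(cam);M=np.array(c["cam_to_world"])
    u=cv2.undistortPoints(np.array([[px]],float),np.array(c["mtx"],float),np.array(c["dist"],float))[0,0]
    return M[:3,3],M[:3,:3]@np.array([u[0],u[1],1.0])
def at_z(cam,px,z):
    o,d=ray(cam,px);return o+d*(z-o[2])/d[2]
def at_d(cam,px,dep):
    o,d=ray(cam,px);return o+d*dep
def cloud(cam,dep,mask):
    r,c=np.nonzero(mask&(dep>0));k=calibration(cam);M=np.array(k["cam_to_world"])
    u=cv2.undistortPoints(np.c_[c,r].astype(float)[:,None],np.array(k["mtx"],float),np.array(k["dist"],float))[:,0]
    z=dep[r,c];return (np.c_[u*z[:,None],z])@M[:3,:3].T+M[:3,3]
def proj(cam,P):
    k=calibration(cam);W=np.linalg.inv(np.array(k["cam_to_world"]))
    return cv2.projectPoints((np.atleast_2d(P)@W[:3,:3].T+W[:3,3]),np.zeros(3),np.zeros(3),np.array(k["mtx"],float),np.array(k["dist"],float))[0][:,0]
E
python3 - <<'E'
from h import *
np.set_printoptions(precision=4,suppress=True)
for c in("side","top"):
    p,d=grab_frame(c);cv2.imwrite(f"pics/{c}0.png",p[:,:,::-1]);np.save(f"{c}0.npy",d)
    print(c,np.array(calibration(c)["cam_to_world"]),np.array(calibration(c)["mtx"])[0])
    for n in("hook","hook_grip","hook_crook","hook_nose","ring_root","console","caddy","occluder","armrest","spray"):
        for r in landmark_of(n,c)[:1]:
            q=r["position"];i=np.clip(np.round(q).astype(int),0,[511,383]);print(n,np.round(q,1),round(r["confidence"],2),at_d(c,q,d[i[1],i[0]]))
s=read_state();print(s)
E
```

```text
side [[-0.8099 -0.3891  0.4388  0.0897]
 [-0.5863  0.5186 -0.6223  0.7286]
 [ 0.0145 -0.7613 -0.6482  0.864 ]
 [ 0.      0.      0.      1.    ]] [432.001    0.     255.2324]
hook [351.9 157.9] 0.18 [ 0.4704 -0.3126  0.1116]
hook_grip [352.  156.8] 0.85 [ 0.472  -0.3158  0.1131]
hook_crook [347.4 144.9] 0.62 [ 0.4967 -0.325   0.1411]
hook_nose [338.5 154. ] 0.49 [ 0.4864 -0.2429  0.1578]
ring_root [243.  168.1] 0.78 [ 0.6684 -0.0312  0.1521]
console [212.7 194.7] 0.85 [0.6923 0.0721 0.114 ]
caddy [335.9 191. ] 0.56 [ 0.4608 -0.208   0.0563]
armrest [327.3 163. ] 0.92 [ 0.5446 -0.3074  0.0632]
spray [121.5 339.8] 0.68 [0.6038 0.4807 0.033 ]
top [[-0.0234 -0.9977  0.0631  0.4929]
 [-0.9997  0.0231 -0.0054  0.0461]
 [ 0.0039 -0.0632 -0.998   1.5945]
 [ 0.      0.      0.      1.    ]] [423.8684   0.     257.1729]
hook [356.9 214.9] 0.57 [ 0.4851 -0.3154  0.0931]
hook_grip [363.8 219. ] 0.68 [ 0.4702 -0.333   0.1202]
hook_crook [360. 214.] 0.73 [ 0.488  -0.3209  0.1165]
hook_nose [361.3 203.2] 0.72 [ 0.5255 -0.3232  0.1313]
ring_root [281.4 164.4] 0.77 [ 0.6726 -0.0509  0.0852]
console [270.8 140. ] 0.81 [ 0.7561 -0.0138  0.118 ]
caddy [343.6 212.8] 0.63 [ 0.4938 -0.2728  0.0681]
occluder [334.2 218. ] 0.57 [ 0.476  -0.2377  0.0692]
armrest [375.1 185.2] 0.89 [ 0.5869 -0.3735  0.136 ]
spray [143.4 179.5] 0.82 [0.6294 0.4452 0.0926]
{'time': 1.1, 'qpos': array([-1.4144,  0.1304,  1.4882, -0.    ,  1.523 , -0.0854]), 'joint_vel': array([-0.0014,  0.0005,  0.0003,  0.001 ,  0.0003,  0.    ]), 'tau': array([ -0.0004, -55.9775, -49.2057,   0.0768,   0.0226,  -0.    ]), 'tool_pos': array([ 0.1437, -0.5825,  0.2297]), 'eef_rot': array([ 3.1187,  0.3789, -0.    ]), 'wrist_force': array([-0.0066,  0.214 , -0.217 ]), 'wrist_torque': array([-0.0221,  0.0159, -0.0628]), 'finger_force': 0.0, 'opening': 0.9984651475156562}
```

View pics/side0.png

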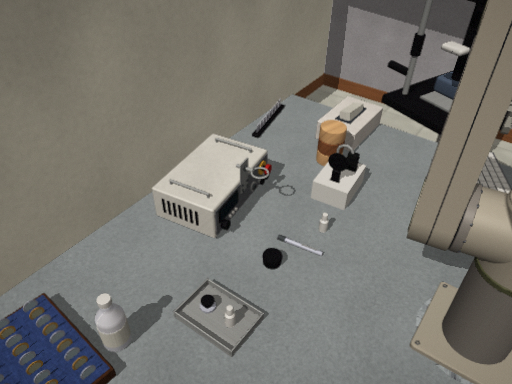

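View pics/top0.png

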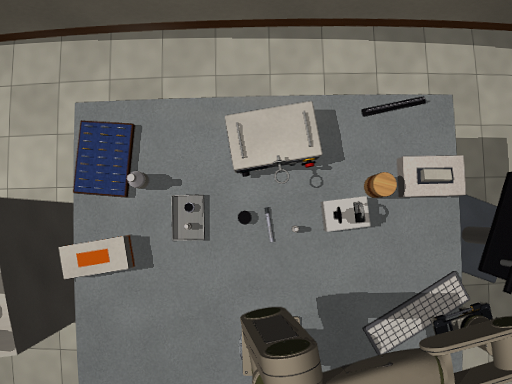

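Run:
```python
from h import *
np.set_printoptions(precision=4,suppress=True)
D=np.load("top0.npy");S=np.load("side0.npy")
grab_frame("top")
W=cloud("top",D,np.ones_like(D,bool));
print(np.sum(D>0))
for n,z0,z1 in(("console",.105,.125),("caddy",.055,.075)):
    r=outline_of(n,"top")[0];m=r["mask"]
    m=cv2.dilate(m.astype(np.uint8),np.ones((3,3)))>0
    P=cloud("top",D,m);P=P[(P[:,2]>z0)&(P[:,2]<z1)]
    print(n,r["confidence"],len(P),np.median(P[:,2]),cv2.minAreaRect(P[:,:2].astype(np.float32)))
for n in("hook","armrest","occluder"):
  for c,d in(("top",D),):
    o=outline_of(n,c)
    if o:
        P=cloud(c,d,o[0]["mask"]);print(n,o[0]["confidence"],len(P),P.min(0),P.max(0),np.median(P,0))
# ring points from both clouds
for c,d in(("top",D),("side",S)):
    P=cloud(c,d,np.ones_like(d,bool))
    Q=P[(abs(P[:,0]-.62)<.08)&(abs(P[:,1]+.05)<.08)&(P[:,2]>.135)&(P[:,2]<.185)]
    print(c,len(Q));print(Q[np.argsort(Q[:,0])][:45])
for c,b in(("top",(240,130,400,240)),("side",(225,130,385,220))):
    p=cv2.imread(f"pics/{c}0.png")[b[1]:b[3],b[0]:b[2]]
    cv2.imwrite(f"pics/{c}0c.png",cv2.resize(p,None,fx=5,fy=5,interpolation=cv2.INTER_CUBIC))
```

```text
195819
console 0.97 4814 0.11503962713330518 ((0.7742701172828674, -0.023014023900032043), (0.2074415236711502, 0.31864243745803833), 8.731399536132812)
caddy 0.65 1084 0.06553786947627982 ((0.4908384084701538, -0.28361061215400696), (0.11113797873258591, 0.16420519351959229), 5.354719638824463)
hook 0.45 178 [ 0.459  -0.3519  0.0242] [ 0.5288 -0.3132  0.1457] [ 0.4883 -0.3209  0.1075]
armrest 0.77 649 [ 0.5482 -0.4509  0.0001] [ 0.6328 -0.3647  0.1425] [ 0.5876 -0.394   0.1328]
occluder 0.69 169 [ 0.459  -0.3519  0.0242] [ 0.5288 -0.3132  0.1457] [ 0.488  -0.3204  0.11  ]
top 141
[[ 0.6006 -0.0502  0.1525]
 [ 0.6008 -0.0469  0.1508]
 [ 0.6009 -0.04    0.1521]
 [ 0.601  -0.0436  0.1495]
 [ 0.6035 -0.0568  0.1577]
 [ 0.604  -0.0537  0.1528]
 [ 0.604  -0.0468  0.154 ]
 [ 0.6041 -0.0504  0.1521]
 [ 0.6041 -0.0434  0.1539]
 [ 0.6042 -0.04    0.1534]
 [ 0.6043 -0.0366  0.1537]
 [ 0.6046 -0.0334  0.1503]
 [ 0.6072 -0.0606  0.1535]
 [ 0.6072 -0.0572  0.1537]
 [ 0.6077 -0.0332  0.1548]
 [ 0.6079 -0.0648  0.1438]
 [ 0.608  -0.0299  0.1523]
 [ 0.6104 -0.064   0.1554]
 [ 0.6107 -0.0608  0.1521]
[... 1228 characters left out ...]
 0.6028 -0.057   0.153 ]
 [ 0.6034 -0.0532  0.1516]
 [ 0.6037 -0.0256  0.148 ]
 [ 0.6037 -0.0635  0.1486]
 [ 0.6039 -0.0304  0.1517]
 [ 0.6045 -0.0314  0.1475]
 [ 0.6056 -0.0234  0.1553]
 [ 0.6056 -0.0281  0.1524]
 [ 0.6056 -0.0612  0.1525]
 [ 0.6056 -0.0565  0.152 ]
 [ 0.6062 -0.0292  0.148 ]
 [ 0.6065 -0.0249  0.1506]
 [ 0.6071 -0.0585  0.1534]
 [ 0.6078 -0.0269  0.1453]
 [ 0.6082 -0.0226  0.1512]
 [ 0.6098 -0.0624  0.1533]
 [ 0.6103 -0.0209  0.1513]
 [ 0.6111 -0.0693  0.1486]
 [ 0.6117 -0.0605  0.1502]
 [ 0.6126 -0.0241  0.1516]
 [ 0.6126 -0.0196  0.151 ]
 [ 0.613  -0.0294  0.1481]
 [ 0.6135 -0.063   0.1513]
 [ 0.6159 -0.0241  0.1501]
 [ 0.6163 -0.0202  0.1489]
 [ 0.6168 -0.0678  0.1504]]
```

View pics/top0c.png

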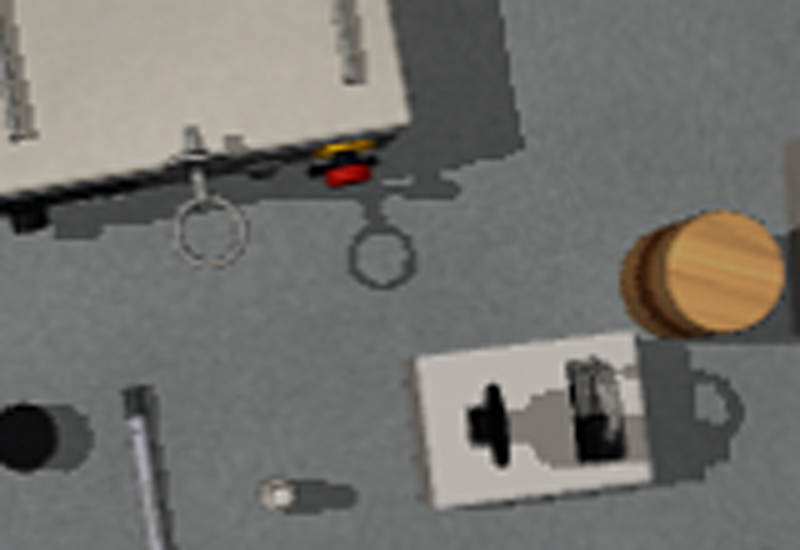

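View pics/side0c.png

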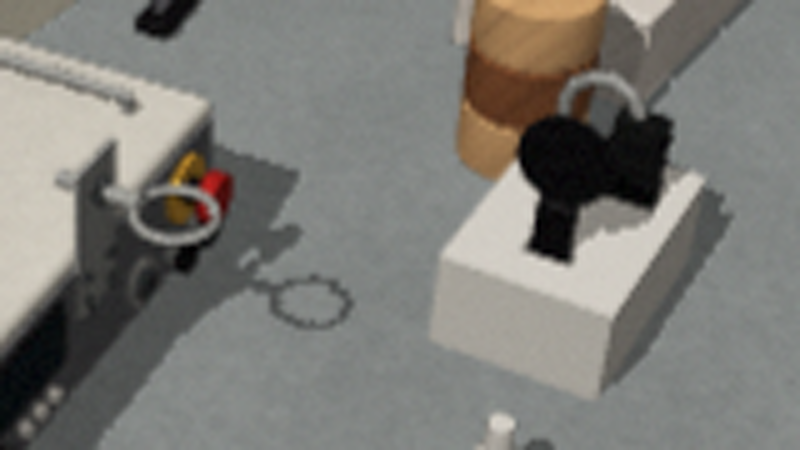

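Run:
```python
from h import *
from scipy.optimize import least_squares
np.set_printoptions(precision=4,suppress=True)
a=np.radians(5.35);R=np.array([[np.cos(a),-np.sin(a)],[np.sin(a),np.cos(a)]]);cc=np.array([.4908,-.2836])
b=np.radians(8.73);B=np.array([[np.cos(b),-np.sin(b)],[np.sin(b),np.cos(b)]])
for c in("top","side"):
    d=np.load(c+"0.npy");P=cloud(c,d,np.ones_like(d,bool))
    L=np.c_[(P[:,:2]-cc)@R,P[:,2]]
    Q=L[(abs(L[:,0])<.06)&(abs(L[:,1]+.04)<.03)&(L[:,2]>.112)&(L[:,2]<.128)]
    print(c,len(Q),np.percentile(Q,[0,5,50,95,100],axis=0))
    Q=L[(abs(L[:,0])<.06)&(abs(L[:,1]+.04)<.03)&(L[:,2]>.13)];print("crook",len(Q),np.percentile(Q,[0,50,100],axis=0))
    G=P[(abs(P[:,0]-.62)<.035)&(abs(P[:,1]+.047)<.035)&(abs(P[:,2]-.151)<.012)]
    G=G[abs(np.hypot(G[:,0]-.622,G[:,1]+.047)-.023)<.007]
    f=least_squares(lambda p:np.hypot(G[:,0]-p[0],G[:,1]-p[1])-p[2],[.622,-.047,.023],loss="soft_l1",f_scale=.002)
    print("ring",len(G),f.x,np.median(G[:,2]),"front",f.x[:2]-B@[.023,0])
    K=np.c_[(P[:,:2]-[.7743,-.023])@B,P[:,2]]
    T=K[(K[:,2]>.16)&(K[:,2]<.178)&(abs(K[:,0]+.105)<.03)&(abs(K[:,1])<.05)];print("plate",len(T),np.percentile(T,[0,50,100],axis=0) if len(T) else"")
```

```text
top 53 [[-0.0351 -0.051   0.1122]
 [-0.0341 -0.0495  0.1154]
 [-0.0209 -0.0389  0.1208]
 [ 0.0303 -0.0305  0.1262]
 [ 0.0356 -0.0291  0.1274]]
crook 33 [[-0.0139 -0.0455  0.1307]
 [ 0.0107 -0.0404  0.1383]
 [ 0.0317 -0.0365  0.1457]]
ring 73 [ 0.6252 -0.0463  0.0229] 0.15210736359428245 front [ 0.6024 -0.0497]
plate 22 [[-0.1281 -0.0194  0.1606]
 [-0.102  -0.0006  0.17  ]
 [-0.0992  0.0214  0.1754]]
side 73 [[-0.0385 -0.0465  0.1121]
 [-0.0369 -0.044   0.1129]
 [-0.0204 -0.0358  0.1192]
 [ 0.0272 -0.0275  0.1263]
 [ 0.0307 -0.027   0.1269]]
crook 42 [[-0.0184 -0.0443  0.1302]
 [ 0.003  -0.0374  0.137 ]
 [ 0.0242 -0.0326  0.1441]]
ring 105 [ 0.6213 -0.0438  0.023 ] 0.15056116486991822 front [ 0.5986 -0.0473]
plate 36 [[-0.1077 -0.0194  0.16  ]
 [-0.1058  0.007   0.1673]
 [-0.1034  0.0258  0.1723]]
```

>>> carry_out --pt "3.5 2.5 0 -2 5" --pt "7 5 0 -4 5" --pt "10.5 7.5 0 -6 5" --pt "14 10 0 -8 5" --pt "17.5 12.5 0 -8.5 5" --force 40

```text
time: 1.82
tool_pos: [0.3144, -0.4602, 0.2298]
eef_rot: [3.138, 0.142, 0.0]
wrist_force: [-0.3, 0.4, 1.2]
opening: 0.692
finger_force: 0.0
```

>>> carry_out --pt "3.1 2.65 0 0 5" --pt "6.2 5.3 0 0 5" --pt "9.3 7.95 0 0 5" --pt "12.4 10.6 0 0 5" --pt "15.5 13.2 0 0 5"

```text
time: 2.23
tool_pos: [0.4695, -0.3278, 0.2299]
eef_rot: [3.138, 0.147, 0.001]
wrist_force: [0.6, -0.1, -0.2]
opening: 0.538
finger_force: 0.0
```

>>> carry_out --pt "0 0 -2 0 5" --pt "0 0 -5 0 5" --pt "0 0 -7 0 5" --pt "0 0 -8 0 5" --pt "0 0 -8 0 5"

```text
time: 2.65
tool_pos: [0.4668, -0.3281, 0.1466]
eef_rot: [-3.135, -0.147, 0.006]
wrist_force: [-1.0, 0.6, 0.0]
opening: 0.539
finger_force: 0.0
```

Run:
```python
from h import *
p,d=grab_frame("top");p2,_=grab_frame("side");s=read_state();print(s["time"],s["tool_pos"],s["eef_rot"],s["joint_vel"].round(3))
a=cv2.resize(p[160:260,300:400],None,fx=4,fy=4,interpolation=2);b=cv2.resize(p2[110:210,290:390],None,fx=4,fy=4,interpolation=2)
cv2.imwrite("pics/g1.png",np.hstack([a,b])[:,:,::-1])
```

```text
2.75 [ 0.46826787 -0.32977173  0.15031517] [3.13803272e+00 1.46149416e-01 3.16108157e-04] [-0.003 -0.017 -0.028  0.001  0.001 -0.001]
```

View pics/g1.png

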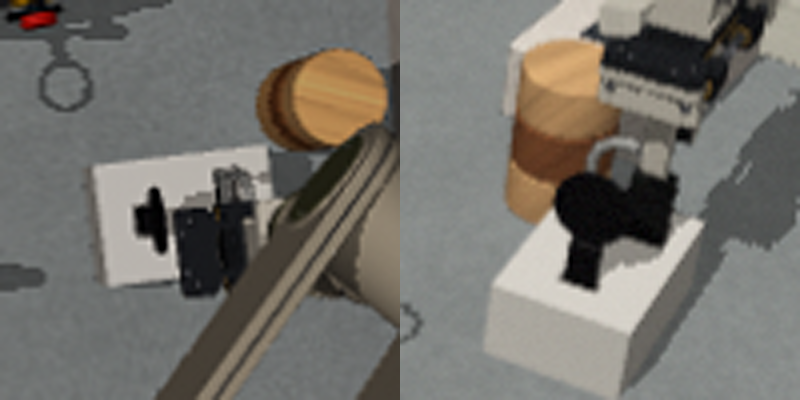

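>>> carry_out --pt "0.6 0.45 -1 0 5" --pt "0.6 0.45 -2.5 0 5" --pt "0.6 0.45 -4 0 5" --pt "0.6 0.45 -5.4 0 5" --pt "0.6 0.45 -5.4 0 5"

```text
time: 3.17
tool_pos: [0.4735, -0.3241, 0.0935]
eef_rot: [-3.136, -0.146, 0.003]
wrist_force: [-0.6, 1.7, -0.7]
opening: 0.543
finger_force: 0.0
```

>>> carry_out --pt "0 0 0 0 4" --pt "0 0 0 0 3" --pt "0 0 0 0 1.8" --pt "0 0 0 0 1" --pt "0 0 0 0 1" --force 40

```text
time: 3.58
tool_pos: [0.4748, -0.3254, 0.0967]
eef_rot: [3.137, 0.147, 0.002]
wrist_force: [0.1, -0.6, 0.5]
opening: 0.231
finger_force: 0.3
```

Run:
```python
from h import *
s=read_state();print({k:np.round(s[k],4) for k in("time","tool_pos","wrist_force","wrist_torque","opening","finger_force")})
```

```text
{'time': np.float64(3.5833), 'tool_pos': array([ 0.4748, -0.3254,  0.0967]), 'wrist_force': array([ 0.1109, -0.6315,  0.4822]), 'wrist_torque': array([-0.0606, -0.0338,  0.0427]), 'opening': np.float64(0.2314), 'finger_force': np.float64(0.2827)}
```

>>> carry_out --pt "0 0 0 0 1" --pt "0 0 0 0 1" --pt "0 0 0 0 1" --pt "0 0 0 0 1" --pt "0 0 0 0 1"

```text
time: 4.0
tool_pos: [0.4747, -0.3253, 0.0965]
eef_rot: [3.137, 0.147, 0.002]
wrist_force: [-0.6, -0.0, 4.8]
opening: 0.217
finger_force: 40.0
```

>>> carry_out --pt "0 0 0.5 0 1" --pt "0 0 1.5 0 1" --pt "0 0 3 0 1" --pt "0 0 4.5 0 1" --pt "0 0 6 0 1"

```text
time: 4.42
tool_pos: [0.4739, -0.3246, 0.1564]
eef_rot: [-3.137, -0.147, 0.001]
wrist_force: [-0.1, -0.2, -1.5]
opening: 0.211
finger_force: 40.0
```

>>> carry_out --pt "0 0 2.5 0 1" --pt "0 0 5 0 1" --pt "0 0 7.5 0 1" --pt "0 0 10 0 1" --pt "0 0 11.5 0 1"

```text
time: 4.83
tool_pos: [0.4746, -0.3252, 0.2744]
eef_rot: [3.136, 0.147, 0.004]
wrist_force: [0.3, -0.1, -1.4]
opening: 0.213
finger_force: 40.0
```

>>> carry_out --pt "0.5 3 0 1 1" --pt "1 6 0 2 1" --pt "1.5 9 0 3 1" --pt "2 12 0 3.4 1" --pt "2.5 15 0 3.4 1"

```text
time: 5.25
tool_pos: [0.4989, -0.1734, 0.271]
eef_rot: [-3.132, -0.24, 0.001]
wrist_force: [0.6, -1.0, -2.1]
opening: 0.209
finger_force: 40.0
```

>>> carry_out --pt "0 3 0 0 1" --pt "0 6 -2 0 1" --pt "0 9 -4.5 0 1" --pt "0 11.3 -7 0 1" --pt "0 11.3 -9 0 1"

```text
time: 5.67
tool_pos: [0.4983, -0.0577, 0.1793]
eef_rot: [-3.13, -0.245, 0.002]
wrist_force: [-0.5, 0.5, -1.3]
opening: 0.219
finger_force: 40.0
```

Run:
```python
from h import *
np.set_printoptions(precision=4,suppress=True)
grab_frame("side");p2,D2=grab_frame("side");p,D=grab_frame("top");s=read_state();print(s["time"],s["tool_pos"],s["eef_rot"],s["wrist_force"],s["joint_vel"].round(3))
a=cv2.resize(p[140:240,235:335],None,fx=4,fy=4,interpolation=2);b=cv2.resize(p2[120:220,210:310],None,fx=4,fy=4,interpolation=2)
cv2.imwrite("pics/g2.png",np.hstack([a,b])[:,:,::-1]);np.save("side2.npy",D2);np.save("top2.npy",D)
for c in("side","top"):
  for n in("hook_grip","hook_crook","hook_nose","ring_root"):
    for r in landmark_of(n,c)[:1]:print(c,n,r["position"],r["confidence"])
```

```text
5.8167 [ 0.4977 -0.0613  0.1794] [-3.1313 -0.2414  0.0061] [ 0.5731 -0.3953 -1.3605] [-0.024 -0.019 -0.063 -0.001  0.01  -0.001]
side hook_grip [219.1, 319.0] 0.68
side hook_crook [300.7, 164.8] 0.75
side hook_nose [284.5, 173.4] 0.89
side ring_root [242.2, 168.5] 0.7
top hook_nose [376.7, 187.0] 0.52
top ring_root [277.2, 163.0] 0.69
```

View pics/g2.png

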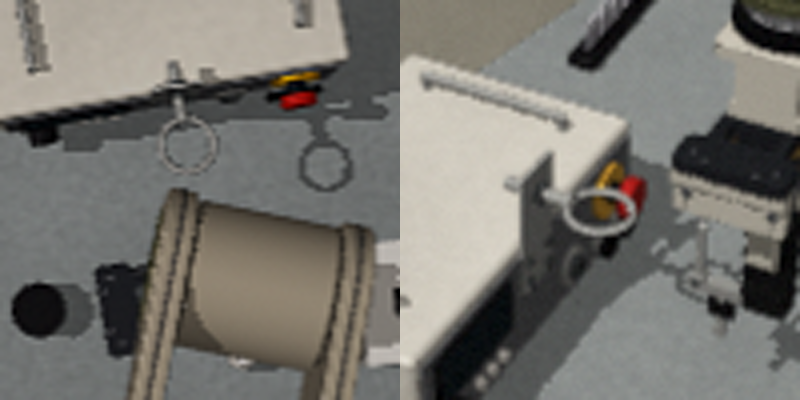

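Run:
```python
from h import *
np.set_printoptions(precision=4,suppress=True)
t=np.array([.4977,-.0613,.1794]);y=np.radians(8.77);u=np.array([np.cos(y),np.sin(y),0]);v=np.array([-u[1],u[0],0])
O=t+u*.002-[0,0,.0546]
w=lambda x,z:O+u*x+[0,0,z]
for n,x,z in(("nose",.048,.055),("crook",.02,.09),("keytip",.03,-.036),("armend",.054,.0045),("top",.03,.102)):print(n,w(x,z),proj("side",w(x,z)))
D=np.load("side2.npy");P=cloud("side",D,np.ones_like(D,bool));L=np.c_[(P-O)@u,(P-O)@v,P[:,2]-O[2]]
G=L[(L[:,0]>.043)&(L[:,0]<.06)&(abs(L[:,1])<.015)&(L[:,2]>.012)&(L[:,2]<.05)];print("gate",len(G),np.percentile(G,[5,50,95],axis=0))
A=L[(L[:,0]>.02)&(L[:,0]<.075)&(abs(L[:,1])<.015)&(L[:,2]>-.006)&(L[:,2]<.012)];print("arm",len(A),np.percentile(A,[0,50,95,100],axis=0))
K=L[(L[:,0]>.015)&(L[:,0]<.05)&(abs(L[:,1])<.02)&(L[:,2]>-.05)&(L[:,2]<-.005)];print("key",len(K),np.percentile(K,[0,50,100],axis=0))
# ring in hook-aligned frame
Gp=L[(L[:,2]+O[2]>.14)&(L[:,2]+O[2]<.16)&(L[:,0]>.085)&(L[:,0]<.16)&(abs(L[:,1])<.035)]
print("ring",len(Gp),np.percentile(Gp,[0,2,50,100],axis=0))
i=np.argsort(Gp[:,0])[:12];print(Gp[i])
```

```text
nose [ 0.5471 -0.0537  0.1798] [[285.1172 172.1858]]
crook [ 0.5194 -0.0579  0.2148] [[295.9951 164.3647]]
keytip [ 0.5293 -0.0564  0.0888] [[289.1438 200.5487]]
armend [ 0.553  -0.0528  0.1293] [[281.9729 186.4723]]
top [ 0.5293 -0.0564  0.2268] [[292.7143 159.4234]]
gate 22 [[0.0432 0.0024 0.0144]
 [0.0454 0.0056 0.03  ]
 [0.0481 0.0071 0.0452]]
arm 62 [[ 0.02   -0.0023 -0.0059]
 [ 0.0373  0.0071  0.0021]
 [ 0.0484  0.0125  0.0072]
 [ 0.0502  0.0131  0.0118]]
key 55 [[ 0.0152  0.0029 -0.043 ]
 [ 0.0266  0.006  -0.0194]
 [ 0.0377  0.0092 -0.0053]]
ring 116 [[ 0.0969 -0.0269  0.0196]
 [ 0.0987 -0.0244  0.0211]
 [ 0.1278 -0.0001  0.0256]
 [ 0.1598  0.0238  0.0304]]
[[ 0.0969 -0.0005  0.0242]
 [ 0.0982 -0.0031  0.0253]
 [ 0.0985 -0.0102  0.0238]
 [ 0.0991  0.0011  0.0245]
 [ 0.0996  0.0062  0.0243]
 [ 0.0997 -0.0061  0.0262]
 [ 0.1002 -0.0136  0.0243]
 [ 0.1006 -0.002   0.0252]
 [ 0.1012 -0.0029  0.0278]
 [ 0.1012 -0.0092  0.0269]
 [ 0.1018  0.0077  0.0212]
 [ 0.1021  0.0072  0.0241]]
```

>>> carry_out --pt "0 -0.3 -1.2 0 1" --pt "0 -0.3 -2.3 0 1" --pt "1.5 -0.1 -2.3 0 1" --pt "3 0.1 -2.3 0 1" --pt "4 0.3 -2.3 0 1"

```text
time: 6.63
tool_pos: [0.5392, -0.0589, 0.1556]
eef_rot: [-3.132, -0.239, 0.003]
wrist_force: [0.2, -0.2, -1.6]
opening: 0.213
finger_force: 40.0
```

>>> carry_out --pt "0.1 0 0 0 1" --pt "0.2 0 0 0 1" --pt "0.3 0 0 0 1" --pt "0.4 0 0 0 1" --pt "0.4 0 0 0 1"

```text
time: 7.05
tool_pos: [0.5429, -0.0591, 0.1575]
eef_rot: [-3.132, -0.239, 0.0]
wrist_force: [0.5, 1.0, -0.9]
opening: 0.214
finger_force: 40.0
```

>>> carry_out --pt "0.1 0 0 0 1" --pt "0.2 0 0 0 1" --pt "0.3 0 0 0 1" --pt "0.4 0.1 0 0 1" --pt "0.4 0.1 0 0 1"

```text
time: 7.47
tool_pos: [0.5469, -0.058, 0.1575]
eef_rot: [3.132, 0.24, -0.002]
wrist_force: [-3.5, -1.1, -0.7]
opening: 0.21
finger_force: 40.0
```

Run:
```python
from h import *
np.set_printoptions(precision=4,suppress=True)
p2,D2=grab_frame("side")
for i in range(4):
    s=read_state();print(s["time"],s["tool_pos"],s["wrist_force"],s["wrist_torque"]);grab_frame("top")
cv2.imwrite("pics/g3.png",cv2.resize(p2[140:220,230:310],None,fx=7,fy=7,interpolation=2)[:,:,::-1])
```

```text
7.5167 [ 0.5469 -0.0579  0.1575] [-3.3364 -1.4601 -1.4509] [-0.1309  0.4963  0.0269]
7.5667 [ 0.5469 -0.058   0.1575] [-3.219  -0.9408 -0.7955] [-0.1297  0.5606 -0.0319]
7.6167 [ 0.5469 -0.0579  0.1575] [-3.8737 -2.0155 -1.4033] [-0.157   0.6125 -0.0013]
7.6667 [ 0.5469 -0.0579  0.1575] [-3.0178 -0.9675 -1.9026] [-0.1276  0.5673 -0.0566]
```

View pics/g3.png

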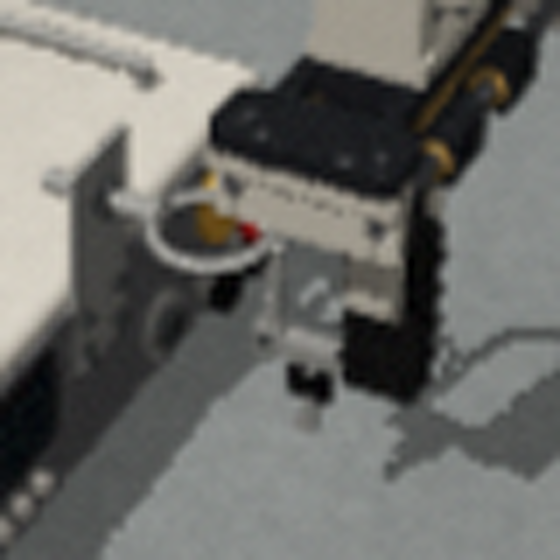

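>>> carry_out --pt "0.05 0 0 0 1" --pt "0.1 0 0 0 1" --pt "0.15 0 0 0 1" --pt "0.2 0 0 0 1" --pt "0.2 0 0 0 1"

```text
time: 8.13
tool_pos: [0.5491, -0.0578, 0.1575]
eef_rot: [-3.132, -0.24, 0.001]
wrist_force: [-2.9, 0.5, -1.8]
opening: 0.212
finger_force: 40.0
```

>>> carry_out --pt "0.1 0 0 0 1" --pt "0.2 0 0 0 1" --pt "0.3 0.05 0 0 1" --pt "0.4 0.05 0 0 1" --pt "0.4 0.05 0 0 1"

```text
time: 8.55
tool_pos: [0.5533, -0.0575, 0.1576]
eef_rot: [3.132, 0.24, -0.0]
wrist_force: [-4.2, -0.8, -1.8]
opening: 0.217
finger_force: 40.0
```

>>> carry_out --pt "0.2 0 0 0 1" --pt "0.4 0.05 0 0 1" --pt "0.6 0.1 0 0 1" --pt "0.8 0.1 0 0 1" --pt "0.8 0.1 0 0 1"

```text
time: 8.97
tool_pos: [0.5614, -0.0566, 0.1575]
eef_rot: [3.132, 0.239, -0.0]
wrist_force: [-5.1, -2.3, -4.4]
opening: 0.215
finger_force: 40.0
```

>>> carry_out --pt "0.15 0 0 0 1" --pt "0.3 0 0 0 1" --pt "0.45 0.05 0 0 1" --pt "0.5 0.1 0 0 1" --pt "0.5 0.1 0 0 1"

```text
time: 9.38
tool_pos: [0.566, -0.0557, 0.1573]
eef_rot: [3.132, 0.24, -0.001]
wrist_force: [-5.3, -2.2, -2.6]
opening: 0.213
finger_force: 40.0
```

>>> carry_out --pt "0.1 0 0 0 1" --pt "0.2 0 0 0 1" --pt "0.3 0.05 0 0 1" --pt "0.4 0.05 0 0 1" --pt "0.4 0.05 0 0 1"

```text
time: 9.8
tool_pos: [0.5699, -0.055, 0.157]
eef_rot: [-3.132, -0.24, 0.002]
wrist_force: [-3.5, -1.0, -5.3]
opening: 0.218
finger_force: 40.0
```

>>> carry_out --pt "0.1 0 0 0 1" --pt "0.2 0 0 0 1" --pt "0.3 0.05 0 0 1" --pt "0.3 0.05 0 0 1" --pt "0.3 0.05 0 0 1"

```text
time: 10.22
tool_pos: [0.5732, -0.0543, 0.1571]
eef_rot: [-3.132, -0.24, 0.001]
wrist_force: [-1.5, -0.8, -8.2]
opening: 0.213
finger_force: 40.0
```

>>> carry_out --pt "0.1 0 0 0 1" --pt "0.2 0 0 0 1" --pt "0.3 0.05 0 0 1" --pt "0.3 0.05 0 0 1" --pt "0.3 0.05 0 0 1"

```text
time: 10.63
tool_pos: [0.5765, -0.054, 0.1571]
eef_rot: [3.132, 0.24, 0.001]
wrist_force: [1.5, -2.1, -13.5]
opening: 0.213
finger_force: 40.0
```

>>> carry_out --pt "0 0 -0.05 0 1" --pt "0 0 -0.1 0 1" --pt "0 0 -0.15 0 1" --pt "0 0 -0.2 0 1" --pt "0 0 -0.2 0 1"

```text
time: 11.05
tool_pos: [0.5771, -0.0538, 0.1567]
eef_rot: [3.132, 0.24, 0.004]
wrist_force: [0.7, 0.3, -1.3]
opening: 0.211
finger_force: 40.0
```

>>> carry_out --pt "-0.2 0 0.1 0 1" --pt "-0.5 -0.05 0.2 0 1" --pt "-0.8 -0.1 0.3 0 1" --pt "-1.1 -0.15 0.3 0 1" --pt "-1.3 -0.2 0.3 0 1"

```text
time: 11.47
tool_pos: [0.5631, -0.056, 0.1592]
eef_rot: [3.132, 0.24, 0.002]
wrist_force: [0.5, 0.1, -2.6]
opening: 0.214
finger_force: 40.0
```

Run:
```python
from h import *
np.set_printoptions(precision=4,suppress=True)
p2,D2=grab_frame("side")
s=read_state();print(s["time"],s["tool_pos"],s["wrist_force"],s["wrist_torque"])
cv2.imwrite("pics/g4.png",cv2.resize(p2[140:220,230:310],None,fx=7,fy=7,interpolation=2)[:,:,::-1])
```

```text
11.5167 [ 0.5628 -0.0561  0.1589] [ 1.5026  0.7641 -1.4189] [0.0228 0.0461 0.0084]
```

View pics/g4.png

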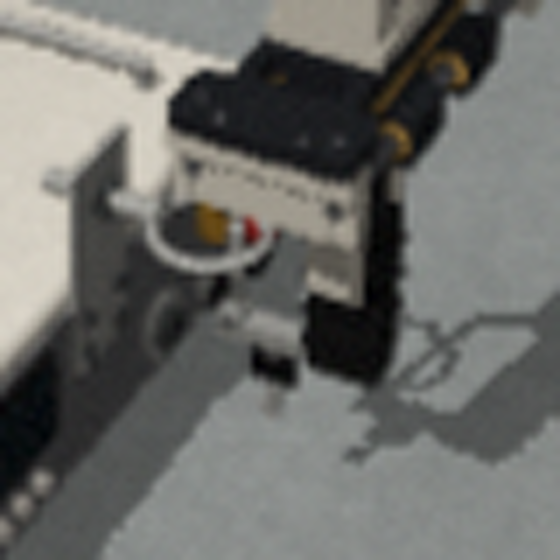

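>>> carry_out --pt "-0.05 0 0 0 1" --pt "-0.1 0 0 0 1" --pt "-0.15 0 0 0 1" --pt "-0.2 0 0 0 1" --pt "-0.2 0 0 0 1"

```text
time: 11.93
tool_pos: [0.5611, -0.0559, 0.1585]
eef_rot: [-3.132, -0.24, 0.0]
wrist_force: [0.0, 0.0, -1.1]
opening: 0.209
finger_force: 40.0
```

>>> carry_out --pt "-0.05 0 0 0 1" --pt "-0.1 0 0 0 1" --pt "-0.1 0 0 0 1" --pt "-0.1 0 0 0 1" --pt "-0.1 0 0 0 1"

```text
time: 12.35
tool_pos: [0.5602, -0.0559, 0.1586]
eef_rot: [-3.132, -0.24, -0.0]
wrist_force: [-0.5, 1.7, -1.6]
opening: 0.216
finger_force: 40.0
```

>>> carry_out --pt "-0.05 0 0 0 1" --pt "-0.1 0 0 0 1" --pt "-0.1 0 0 0 1" --pt "-0.1 0 0 0 1" --pt "-0.1 0 0 0 1"

```text
time: 12.77
tool_pos: [0.5592, -0.0559, 0.1586]
eef_rot: [-3.132, -0.24, 0.0]
wrist_force: [0.0, -1.1, -1.1]
opening: 0.21
finger_force: 40.0
```

>>> carry_out --pt "-0.05 0 0 0 1" --pt "-0.1 0 0 0 1" --pt "-0.1 0 0 0 1" --pt "-0.1 0 0 0 1" --pt "-0.1 0 0 0 1"

```text
time: 13.18
tool_pos: [0.5582, -0.056, 0.1587]
eef_rot: [3.132, 0.24, 0.0]
wrist_force: [-0.0, 0.3, -2.2]
opening: 0.218
finger_force: 40.0
```

>>> carry_out --pt "-0.05 0 0 0 1" --pt "-0.1 0 0 0 1" --pt "-0.1 0 0 0 1" --pt "-0.1 0 0 0 1" --pt "-0.1 0 0 0 1"

```text
time: 13.6
tool_pos: [0.5578, -0.0559, 0.1588]
eef_rot: [3.132, 0.24, 0.002]
wrist_force: [5.1, 0.5, -4.2]
opening: 0.214
finger_force: 40.0
```

>>> carry_out --pt "-0.05 0 0 0 1" --pt "-0.1 0 0 0 1" --pt "-0.1 0 0 0 1" --pt "-0.1 0 0 0 1" --pt "-0.1 0 0 0 1"

```text
time: 14.02
tool_pos: [0.5575, -0.0559, 0.1589]
eef_rot: [3.132, 0.24, 0.004]
wrist_force: [9.3, 0.7, -6.3]
opening: 0.214
finger_force: 40.0
```

>>> carry_out --pt "0.4 0.05 0 0 1" --pt "0.9 0.15 0 0 1" --pt "1.4 0.2 0 0 1" --pt "1.9 0.3 0 0 1" --pt "2.1 0.3 0 0 1"

```text
time: 14.43
tool_pos: [0.5778, -0.0527, 0.1586]
eef_rot: [-3.132, -0.24, 0.0]
wrist_force: [0.4, 0.1, -1.9]
opening: 0.213
finger_force: 40.0
```

>>> carry_out --pt "0 0 -0.5 0 1" --pt "0 0 -1 0 1" --pt "0 0 -1.5 0 1" --pt "0 0 -2 0 1" --pt "0 0 -2 0 1"

```text
time: 14.85
tool_pos: [0.576, -0.0528, 0.1367]
eef_rot: [-3.132, -0.24, 0.004]
wrist_force: [-1.8, 0.1, -1.7]
opening: 0.212
finger_force: 40.0
```

>>> carry_out --pt "0 0 -0.5 0 1" --pt "0 0 -1 0 1" --pt "0 0 -1.4 0 1" --pt "0 0 -1.7 0 1" --pt "0 0 -1.7 0 1"

```text
time: 15.27
tool_pos: [0.5766, -0.0529, 0.1206]
eef_rot: [-3.132, -0.24, 0.002]
wrist_force: [-0.8, -0.4, -1.7]
opening: 0.212
finger_force: 40.0
```

>>> carry_out --pt "0 0 -0.1 0 1" --pt "0 0 -0.2 0 1" --pt "0 0 -0.3 0 1" --pt "0 0 -0.4 0 1" --pt "0 0 -0.4 0 1"

```text
time: 15.68
tool_pos: [0.5772, -0.053, 0.1175]
eef_rot: [3.132, 0.24, -0.0]
wrist_force: [0.1, -0.3, -0.9]
opening: 0.211
finger_force: 40.0
```

>>> carry_out --pt "0 0 -0.05 0 1" --pt "0 0 -0.1 0 1" --pt "0 0 -0.1 0 1" --pt "0 0 -0.1 0 1" --pt "0 0 -0.1 0 1"

```text
time: 16.1
tool_pos: [0.5772, -0.053, 0.1167]
eef_rot: [3.132, 0.24, 0.0]
wrist_force: [0.5, -1.2, -1.7]
opening: 0.214
finger_force: 40.0
```

>>> carry_out --pt "0 0 -0.05 0 1" --pt "0 0 -0.1 0 1" --pt "0 0 -0.1 0 1" --pt "0 0 -0.1 0 1" --pt "0 0 -0.1 0 1"

```text
time: 16.52
tool_pos: [0.5772, -0.0529, 0.1156]
eef_rot: [-3.132, -0.24, 0.0]
wrist_force: [0.4, -0.3, -2.5]
opening: 0.213
finger_force: 40.0
```

>>> carry_out --pt "0 0 -0.05 0 1" --pt "0 0 -0.1 0 1" --pt "0 0 -0.1 0 1" --pt "0 0 -0.1 0 1" --pt "0 0 -0.1 0 1"

```text
time: 16.93
tool_pos: [0.5772, -0.0529, 0.1146]
eef_rot: [-3.132, -0.24, 0.0]
wrist_force: [-0.5, -0.3, -1.0]
opening: 0.211
finger_force: 40.0
```

>>> carry_out --pt "0 0 -0.05 0 1" --pt "0 0 -0.1 0 1" --pt "0 0 -0.1 0 1" --pt "0 0 -0.1 0 1" --pt "0 0 -0.1 0 1"

```text
time: 17.35
tool_pos: [0.5775, -0.053, 0.114]
eef_rot: [3.132, 0.24, 0.001]
wrist_force: [-1.2, 0.3, 2.6]
opening: 0.213
finger_force: 40.0
```

>>> carry_out --pt "0 0 -0.05 0 1" --pt "0 0 -0.1 0 1" --pt "0 0 -0.1 0 1" --pt "0 0 -0.1 0 1" --pt "0 0 -0.1 0 1"

```text
time: 17.77
tool_pos: [0.5777, -0.053, 0.1136]
eef_rot: [3.132, 0.24, 0.002]
wrist_force: [-2.7, 0.3, 7.5]
opening: 0.213
finger_force: 40.0
```

>>> carry_out --pt "0 0 0.05 0 1" --pt "0 0 0.1 0 1" --pt "0 0 0.1 0 1" --pt "0 0 0.1 0 1" --pt "0 0 0.1 0 1" --force 10

```text
time: 18.18
tool_pos: [0.5776, -0.053, 0.1138]
eef_rot: [3.132, 0.24, 0.001]
wrist_force: [1.1, 0.1, 2.2]
opening: 0.213
finger_force: 10.0
```

>>> carry_out --pt "0 0 0 0 1.5" --pt "0 0 0 0 2.1" --pt "0 0 0 0 2.2" --pt "0 0 0 0 2.4" --pt "0 0 0 0 2.8"

```text
time: 18.6
tool_pos: [0.5768, -0.0529, 0.1131]
eef_rot: [-3.132, -0.24, 0.002]
wrist_force: [0.2, -0.1, -0.3]
opening: 0.282
finger_force: 0.0
```

>>> carry_out --pt "0 0 0 0 3" --pt "0 0 0 0 3.5" --pt "0 0 0 0 4" --pt "0 0 0 0 4.5" --pt "0 0 0 0 5"

```text
time: 19.02
tool_pos: [0.5772, -0.0529, 0.1137]
eef_rot: [3.132, 0.24, 0.0]
wrist_force: [-0.0, -0.1, 0.9]
opening: 0.504
finger_force: 0.0
```

Run:
```python
from h import *
np.set_printoptions(precision=4,suppress=True)
p2,D2=grab_frame("side");p,_=grab_frame("top")
s=read_state();print(s["time"],s["tool_pos"],s["wrist_force"],s["opening"],s["finger_force"])
cv2.imwrite("pics/g5.png",cv2.resize(p2[140:220,210:310],None,fx=7,fy=7,interpolation=2)[:,:,::-1])
```

```text
19.1167 [ 0.5772 -0.053   0.1136] [-0.1444  0.0358  0.4996] 0.5341197517477716 0.0
```

View pics/g5.png

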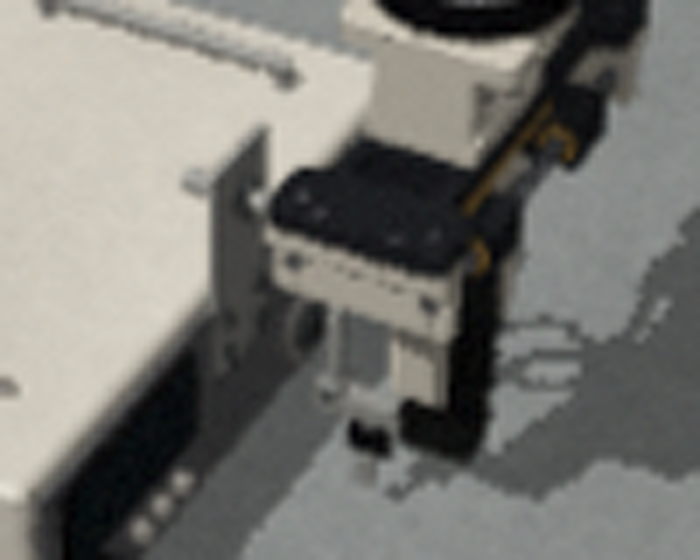

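>>> carry_out --pt "-0.3 0 1 0 5" --pt "-0.5 0 3 0 5" --pt "-0.5 0 6 0 5" --pt "-0.5 0 9 0 5" --pt "-1 0 13 0 5"

```text
time: 19.53
tool_pos: [0.566, -0.0527, 0.2435]
eef_rot: [-3.132, -0.24, 0.005]
wrist_force: [0.8, -0.7, -0.4]
opening: 0.534
finger_force: 0.0
```

>>> carry_out --pt "-3 -2 1 0 5" --pt "-6 -4 2 0 5" --pt "-9 -6 2 0 5" --pt "-12 -8 2 0 5" --pt "-12 -8 2 0 5"

```text
time: 19.95
tool_pos: [0.4435, -0.1355, 0.2648]
eef_rot: [3.131, 0.235, -0.001]
wrist_force: [-0.4, 0.5, 0.1]
opening: 0.536
finger_force: 0.0
```

Run:
```python
from h import *
np.set_printoptions(precision=4,suppress=True)
p0,_=grab_frame("side")
for i in range(60):
    p2,D2=grab_frame("side")
    if i%12==0: print(i,np.abs(p2[140:220,210:310].astype(int)-p0[140:220,210:310]).mean());p0=p2
for c in("side","top"):
    if c=="top":p,_=grab_frame(c)
    for n in("hook_crook","hook_nose","hook_grip"):print(c,n,[(r["position"],r["confidence"]) for r in landmark_of(n,c)[:1]])
s=read_state();print(s["time"],s["tool_pos"],s["wrist_force"])
print("exp",proj("side",np.array([[.6,-.05,.15],[.622,-.046,.115]])))
cv2.imwrite("pics/g6.png",cv2.resize(np.hstack([p2[140:220,230:290],p[140:220,250:310]]),None,fx=6,fy=6,interpolation=2)[:,:,::-1])
```

```text
0 1.4976666666666667
12 1.5046666666666666
24 1.51425
36 1.491375
48 1.5043333333333333
side hook_crook [([268.8, 175.7], 0.92)]
side hook_nose [([259.5, 181.8], 0.84)]
side hook_grip [([273.8, 185.6], 0.9)]
top hook_crook [([281.7, 185.7], 0.46)]
top hook_nose [([189.0, 207.8], 0.53)]
top hook_grip [([287.3, 191.1], 0.62)]
23.35 [ 0.4472 -0.1329  0.2636] [0.8232 0.7459 0.5928]
exp [[267.3331 174.4939]
 [259.5962 182.2852]]
```

View pics/g6.png

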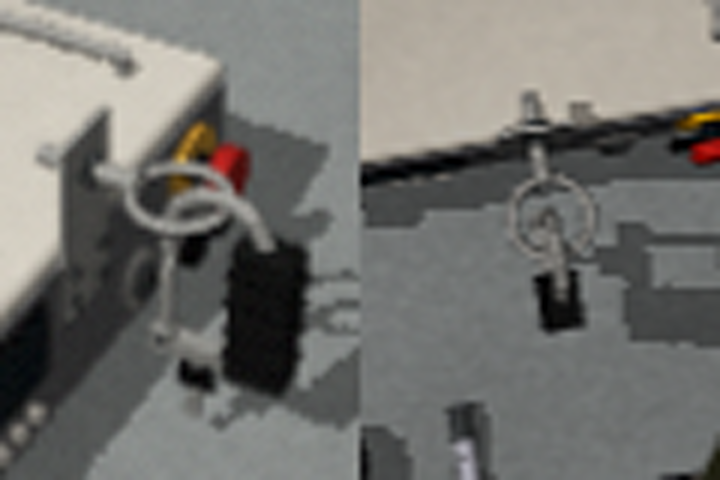

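The side view shows the hook hanging upright with its crook over the ring's front bar (about 269,175) and its gate shut. Successive frames differ only by noise, so it is at rest.

```bash
python3 -c "
from cell import *
print(close_job())"
```

```text
the job is handed in; nothing more can be done
None
```

The hook is snapped onto the ring, was tugged back to about 9 N against the shut gate, and hung upright, released and still when I handed the job in; no verdict came back.

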